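# Put the gourd engraver away in its leaning holster

### The arm

A 7-joint arm with a two-finger parallel gripper is mounted at the origin on the work surface. World frame = base frame: x ahead of the robot, y to its left, z up, the work surface at z = 0. Lengths are in m, angles in rad, forces in N, time in s.
With the tool pointing down it reaches from about 0.425 to 0.925 m from the base axis. Payload 6.8 kg.
Tool frame: the origin (TCP) lies at the very end of the fingers, on their centre line; the grasp point (between the pads) lies 19 mm behind it (grip_point_offset is the distance from the TCP to the grasp point, in m); z points along the fingers, y is the line along which they close (so a half turn about z gives the same grasp; the last joint's range is limited). The gripper opens to 85 mm and grips with 20 to 120 N. Pads are 22 mm wide; open, the fingers measure 114 mm over their backs; the gripper's body (76 mm by 85 mm) begins 54 mm behind the grasp point. The pads swing forward as they close: fully open they stand 13 mm farther back than shut.
Start: joints at [-1.382, 0.477, 0.022, 1.555, -0.011, 1.109, -0.083], TCP at [0.197, 0.646, 0.231] pointing down, gripper open.
Joint ranges: [-2.96, 2.96], [-0.34, 2.1], [-1.41, 1.46], [0.24, 2.44], [-1.37, 4.51], [0.17, 1.92], [-2.96, 2.96]. Speed limits (rad/s): [2.39, 2.39, 3.14, 3.14, 3.14, 3.14, 3.14].

### API

Orientations are given as a unit quaternion [w, x, y, z].
In Python, from station import * gives the robot as it stands.
- The arm moves only by the tool carry_out, never from a script. Its argument "rows" is text: rows parted by semicolons, each of 4 numbers parted by spaces: the shift along the world's x, y, z in mm, then the turn about the world's z in degrees. In form: dx dy dz yaw; .... A call has 1 to 10 rows; each row shifts and turns the commanded pose from where the row before left it; what a row does not reach is not made up. A row lasts 1/8 s, in which the tool goes at most 62.5 mm and 10.7 degrees, less where a joint would pass 70% of its speed; a pose out of reach is approached as far as the arm can. A call is refused whole if a number of a shift passes 62.5 or a number of a turn 10.7, either way. A call with a gripper value outside its range is refused whole. "claw" is the finger opening in mm, from 0 to 85.4, set as the call begins (left out, the last holds). The fingers move at their own pace and stop on an object; "force" is the grip in N (left out, the last holds). Time passes only in rows, so rows that do not move let the fingers close. It gives the time, the measured TCP pose, the force, the opening and the grip force at its end, in the units of the state.
- get_obs(): the state, without advancing time (a new reading comes with each control period).
- read_camera(name): name is "scene" or "top"; returns a dict with "img" (420x560x3 uint8, blue, green, red), "fov_y" (degrees; the focal length in pixels is half the picture's height over the tangent of half this angle, whatever the lens; pixels are square), "cx", "cy" (the principal point, pixels), "world_to_cam" (4x4, takes a point from world to camera coordinates). Camera axes: x right, y up, looking along -z (the intrinsics and any distortion apply to the point x, -y, -z); pixel columns grow to the right and rows downward; lengths in m; the calibration is good to about 2 mm. A picture is of the moment at which its call begins. There is no depth.
- hand_in(): hands the job in; it is judged then, once.
Trained networks look in the newest picture that a camera, given by its name, has taken for a name from the list of things; names that differ only in an ending like _2 or _b are one class to them, and where a whole thing is asked for, a point or a joint stands for the part that bears it (a point fixed in the world has none). Each returns a list of dicts, best first, with "confidence" (0 to 1); they miss things now and then, are a little off and sometimes report something else, mostly with a low value. They report only what shows in the picture. A call takes as long as a camera call. They do not tell look-alikes from the thing itself.
- recognise(camera, thing): "centre" ([column, row] in pixels, amid what is visible of it).
- outline_of(camera, thing): "pixels" (420x560 bool, what is visible of it) and "centre" ([column, row] in pixels, amid what is visible of it).
- place_of(camera, thing): "centre" ([column, row] in pixels: a listed point, or the origin of a listed thing).
The state is a dict: "t": time; "q": joint angles; "joint_vel": joint speeds; "joint_torque": joint torques, N m; "eef_pos": TCP position; "tool_rot": TCP orientation; "contact_force": force on the tool from outside, world axes, zero at the start; "torque": the same for the moment, N m; "gripper_width": opening from 0.0 (shut) to 1.0 (fully open); "grasp_force": force on a finger pad.
Only numpy, scipy, OpenCV 4.12 (cv2) and the standard library are available. Lean on these libraries where they do the work, as an engineer would, in place of code of your own. Each camera call takes 0.05 s, during which the arm holds its last target. There are 200 camera calls.

### The job

A gourd offcut has come to rest in the mouth of the leaning wooden holster: lift it out and put it in the green scrap bin. Then take the red-handled engraver from its white rest and slide it nose first into the holster, fully home so that its brass collar sits against the mouth. Leave everything else on the bench where it is.

Things in the scene. Friction and masses are not known exactly. Their poses are not given: they have to be found in the camera images.
- bore: leaning wooden holster case, fixed: block 44 x 44 mm in section, 95 mm long, brass-banded. Round bore 20.5 mm across, 88 mm deep, chamfered 2 mm, leaning 25 degrees from level, mouth facing up and away from the robot. Origin: centre of the mouth, 90 mm above the bench; +z points out of the bore along its axis, y is level, -x to the upper side
- bore_lip (a point): middle of the upper face of the lip below the holster's mouth: the lip is 22 mm wide, 4 mm thick and juts 18 mm out of the mouth's face along the bore's +z; its upper face lies 17 mm below the bore's axis
- holster: dark base under the holster case, 125 x 60 mm, 12 mm thick. Origin on the bench straight below the mouth's centre; +x is the level direction in which the mouth faces
- offcut: piece of gourd neck, tan round billet with pale ends, 30 mm across and 34 mm long, 20 g. Origin at its middle, y is its axis. It starts lying level on the holster's lip against the mouth, its axis roughly along the bore's y, its middle about 15 mm out from the mouth
- engraver: cordless engraver, round, 175 mm long, 90 g. Origin on its axis at the brass collar's front face; +x points to the nose. Collar 30 mm across from x = -6 to 0 mm; red handle 18 mm across from -90 to -6; aluminium shank 18 mm across from 0 to 73, then a steel cone to 6 mm across at 85. Starts level on its rest, axis 34 mm up, nose roughly to the robot
- engraver_grip (a point): point on the engraver's axis in the middle of the handle, 48 mm behind the collar's front face: a good place to grip, free on both sides
- engraver_tip (a point): end of the engraver's nose, 85 mm ahead of the collar's front face
- pen_rest: white plastic rest fixed to the bench: plate 145 x 46 mm, 6 mm thick, with two saddles 32 mm high and 38 mm wide, 8 mm thick, at x = +33 and -90 mm. Origin on the bench below the engraver's grip point; -x points towards the nose
- scrap_bin: open green bin fixed to the bench, 120 x 120 mm, 60 mm high, walls and floor 4 mm. Origin under its centre; z up
- gourd_a: bystander: small yellow bottle gourd, 85 mm tall, 56 mm wide, standing; origin under its centre
- gourd_b: bystander: small brown bottle gourd, 75 mm tall, 50 mm wide, standing; origin under its centre
- wax_jar: bystander: amber jar with black cap, 55 mm tall, 54 mm wide; origin under its centre
- round_gourd: bystander: round brown gourd, 61 mm tall, 68 mm wide; origin under its centre
- polish_puck: bystander: cork disc, 34 mm across, 18 mm tall; origin under its centre
- sanding_block: bystander: blue block 50 x 26 x 22 mm; origin under its centre
There are look-alikes about, which are no part of the job. Of the things like the offcut, leave any that is pink or turquoise; of the rest the larger one is meant.

How it is judged:
By the outcome, as a careful person would: the job done as asked, in the order asked, and still so for the second after the job is handed in, with the robot touching nothing.
It also fails if it takes over 59 s, if anything falls off the work surface, if the arm or the gripper's body presses on something with over 40 N, if the wrist force passes 120 N, or if a joint passes its speed limit or range.

## Working session

There is one attempt and no reset: what is moved stays moved. The work goes in short steps, Python scripts to look and compute and a tool call to move; the robot and the scene stay as the last step left them, time stands still between calls to the robot, and variables do not carry over. Pictures are saved under pics/ and viewed, at most 10 in all, crops included, and the job is handed in when it is done.

Besides the shell and the picture viewer there is one more tool, called as name(argument=value, ...), one argument or row to a line, values as JSON. carry_out: Moves the arm, as the interface text tells. Its arguments: {"type":"object","properties":{"rows":{"type":"string"},"claw":{"type":"number"},"force":{"type":"number"}},"required":["rows"]}

```bash
ls; mkdir -p pics; cat > h.py <<'E'
from station import *
import numpy as np, cv2
def cam(n):
    c=read_camera(n); c['f']=210/np.tan(np.radians(c['fov_y']/2)); return c
def ray(c,p):
    M=np.array(c['world_to_cam']);R=M[:3,:3];o=-R.T@M[:3,3]
    d=np.array([(p[0]-c['cx'])/c['f'],-(p[1]-c['cy'])/c['f'],-1]);return o,R.T@d
def at_z(c,p,z):
    o,d=ray(c,p);return o+d*(z-o[2])/d[2]
def proj(c,P):
    M=np.array(c['world_to_cam']);q=M[:3,:3]@np.array(P)+M[:3,3]
    return np.array([c['cx']+c['f']*q[0]/-q[2],c['cy']-c['f']*q[1]/-q[2]])
def tri(cs,ps):
    A=np.zeros((3,3));b=np.zeros(3);L=[]
    for c,p in zip(cs,ps):
        o,d=ray(c,p);d=d/np.linalg.norm(d);Q=np.eye(3)-np.outer(d,d);A+=Q;b+=Q@o;L.append((o,Q))
    X=np.linalg.solve(A,b);return X,[round(1000*np.linalg.norm(Q@(X-o)),1) for o,Q in L]
E
python3 - <<'E'
from h import *
np.set_printoptions(precision=4,suppress=True)
C={n:cam(n) for n in('scene','top')}
for n,c in C.items():
    print(n,[k for k in c if k not in('img',)],c['fov_y'],c['cx'],c['cy']);print({k:c[k] for k in c if 'dist' in k or 'lens' in k});cv2.imwrite(f'pics/{n}0.png',c['img'])
    M=np.array(c['world_to_cam']);print('campos',-M[:3,:3].T@M[:3,3])
for t in ['bore','bore_lip','holster','offcut','engraver','engraver_grip','engraver_tip','pen_rest','scrap_bin','gourd_a','gourd_b','wax_jar','round_gourd','polish_puck','sanding_block']:
    r={n:place_of(n,t) for n in C}
    print(t,{n:[(np.round(x['centre'],1).tolist(),round(x['confidence'],2)) for x in r[n][:4]] for n in r}, end=' ')
    if all(r.values()):print(tri(C.values(),[r[n][0]['centre'] for n in C]))
    else: print()
E
```

```text
pics
scene ['fov_y', 'cx', 'cy', 'world_to_cam', 'f'] 53.45848804348233 276.62949147539433 211.37482565485996
{}
campos [ 0.9647 -0.498   0.6136]
top ['fov_y', 'cx', 'cy', 'world_to_cam', 'f'] 54.65917276524973 281.99379848702023 206.70690812920384
{}
campos [ 0.4394 -0.0144  0.9921]
bore {'scene': [([180.8, 283.4], 0.81), ([184.5, 290.2], 0.62), ([328.1, 186.0], 0.39), ([277.3, 189.5], 0.16)], 'top': [([391.6, 217.0], 0.7), ([283.0, 215.9], 0.19)]} (array([ 0.5781, -0.2558,  0.0936]), [np.float64(1.6), np.float64(1.6)])
bore_lip {'scene': [([185.6, 290.7], 0.83)], 'top': [([384.2, 215.1], 0.69)]} (array([ 0.5828, -0.2479,  0.0722]), [np.float64(2.4), np.float64(2.4)])
holster {'scene': [([184.6, 317.1], 0.57), ([178.6, 282.4], 0.54)], 'top': [([380.1, 227.6], 0.94)]} (array([ 0.5666, -0.2542, -0.0083]), [np.float64(1.9), np.float64(1.9)])
offcut {'scene': [([181.8, 282.0], 0.84), ([247.2, 328.9], 0.78), ([150.1, 357.2], 0.7), ([218.2, 276.6], 0.66)], 'top': [([389.8, 212.6], 0.72), ([419.5, 213.9], 0.63), ([385.2, 215.2], 0.57), ([364.5, 179.7], 0.45)]} (array([ 0.5846, -0.2532,  0.
[... 1266 characters left out ...]
6.2], 0.66)]} (array([ 0.74  , -0.1811,  0.2531]), [np.float64(108.3), np.float64(108.3)])
wax_jar {'scene': [([306.6, 305.8], 0.93)], 'top': [([317.9, 162.5], 0.85)]} (array([ 0.7229, -0.0991,  0.0037]), [np.float64(1.4), np.float64(1.4)])
round_gourd {'scene': [([418.3, 197.4], 0.69)], 'top': [([147.7, 149.5], 0.9)]} (array([0.7399, 0.3281, 0.0077]), [np.float64(4.2), np.float64(4.2)])
polish_puck {'scene': [([274.7, 190.2], 0.71)], 'top': [([218.3, 267.9], 0.55)]} (array([ 0.4528,  0.1371, -0.0072]), [np.float64(2.7), np.float64(2.7)])
sanding_block {'scene': [([192.6, 246.6], 0.55)], 'top': [([335.0, 271.6], 0.56)]} (array([ 0.457 , -0.1393,  0.0085]), [np.float64(4.4), np.float64(4.4)])
```

View both.

View pics/scene0.png

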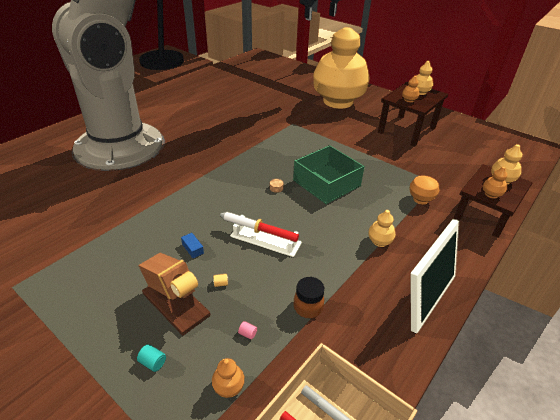

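View pics/top0.png

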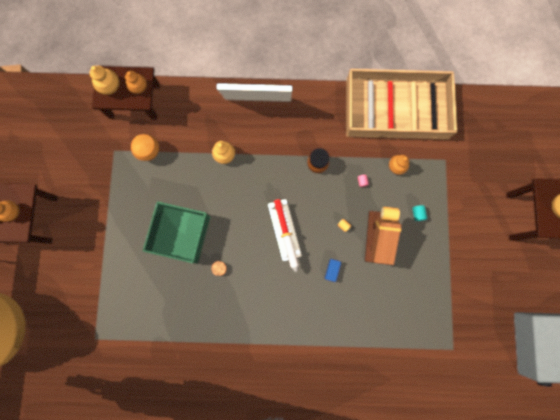

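```bash
python3 - <<'E'
from h import *
np.set_printoptions(precision=4,suppress=True)
C={n:cam(n) for n in('scene','top')}
def crop(n,x,y,w,h,s):return cv2.resize(C[n]['img'][y:y+h,x:x+w],None,fx=s,fy=s,interpolation=cv2.INTER_CUBIC)
a=crop('scene',130,245,80,90,5);b=crop('top',355,195,60,75,6)
b=cv2.copyMakeBorder(b,0,450-b.shape[0],0,0,cv2.BORDER_CONSTANT)
cv2.imwrite('pics/hol.png',np.hstack([a,b]))
for t in ('engraver','holster','offcut','pen_rest','scrap_bin'):
    for n in C:
        for o in outline_of(n,t)[:4]:
            m=o['pixels'].astype(np.uint8);ys,xs=np.nonzero(m);p=np.c_[xs,ys].astype(np.float32)
            r=cv2.minAreaRect(p);print(t,n,round(o['confidence'],2),len(p),np.round(o['centre'],1),np.round(r[0],1),np.round(r[1],1),round(r[2],1), end=' ')
            if t=='engraver':
                l=cv2.fitLine(p,cv2.DIST_HUBER,0,.01,.01).ravel();d=l[:2];s=(p-l[2:])@d
                P=at_z(C[n],l[2:]+d*s.min(),.034);Q=at_z(C[n],l[2:]+d*s.max(),.034)
                print('\n  ends',P,Q,np.linalg.norm(P-Q),'yaw',np.degrees(np.arctan2(*(Q-P)[1::-1])))
            else:print()
for t,z in(('engraver',.034),('engraver_grip',.034),('engraver_tip',.034),('pen_rest',0),('bore',.09),('bore_lip',.0784),('holster',0),('offcut',.0945),('scrap_bin',0)):
    for n in C:
        for x in place_of(n,t)[:1]:print(t,n,round(x['confidence'],2),at_z(C[n],x['centre'],z))
E
```

```text
engraver scene 0.74 625 [258.1 226. ] [259.5 226. ] [78.6 11.9] 14.5 
  ends [ 0.4561 -0.0476  0.034 ] [0.6198 0.0021 0.034 ] 0.17101199338434364 yaw 16.890318709674272
engraver top 0.96 547 [285.3 235. ] [285.  234.7] [73.2 10.8] 77.7 
  ends [0.6208 0.004  0.034 ] [ 0.4547 -0.0462  0.034 ] 0.1735545876477935 yaw -163.19543216812338
engraver top 0.3 172 [217.1 265.7] [218.  268.5] [13. 14.] 90.0 
  ends [0.4533 0.1498 0.034 ] [0.4545 0.1171 0.034 ] 0.03270276762799706 yaw -87.95585387581487
holster scene 0.62 2926 [170. 297.] [171.7 293.4] [83.6 51.9] 63.4 
holster scene 0.43 665 [260.2 226.8] [258.8 227. ] [80.  13.2] 20.1 
holster scene 0.26 1004 [222.6 378.7] [226.3 378.4] [36.4 33.6] 50.7 
holster top 0.66 1485 [384.6 238.3] [381.7 237.4] [33.1 51.5] 6.0 
offcut scene 0.74 431 [183.  281.2] [183.7 284.7] [18.5 25.5] 58.4 
offcut scene 0.74 208 [247.1 329.2] [246.9 329.7] [16.5 13. ] 26.6 
offcut scene 0.66 537 [149.5 356.4] [150.7 357.5] [27.2 21.6] 33.7 
offcut top 0.77 195 [416.3 213.2] [418.5 212.5] [15. 13.] 90.0 
offcut top 0.56 82 [364.3 180.5] [362. 180.] [10.  8.] 90.0 

[... 583 characters left out ...]
cene 0.89 [ 0.5787 -0.0115  0.034 ]
engraver_grip top 0.6 [ 0.5746 -0.0194  0.034 ]
engraver_tip scene 0.9 [ 0.4553 -0.0495  0.034 ]
engraver_tip top 0.73 [ 0.4582 -0.0498  0.034 ]
pen_rest scene 0.72 [ 0.7238 -0.0989  0.    ]
pen_rest top 0.8 [ 0.5856 -0.0115  0.    ]
bore scene 0.92 [ 0.5753 -0.2541  0.09  ]
bore top 0.96 [ 0.5727 -0.2564  0.09  ]
bore_lip scene 0.98 [ 0.5865 -0.2489  0.0784]
bore_lip top 0.9 [ 0.5857 -0.2456  0.0784]
holster scene 0.83 [ 0.571 -0.251  0.   ]
holster top 0.93 [ 0.5788 -0.2551  0.    ]
offcut scene 0.91 [ 0.6429 -0.364   0.0945]
offcut top 0.76 [ 0.5893 -0.3132  0.0945]
scrap_bin scene 0.73 [ 0.4177 -0.03    0.    ]
scrap_bin top 0.77 [0.5282 0.2287 0.    ]
```

View pics/hol.png

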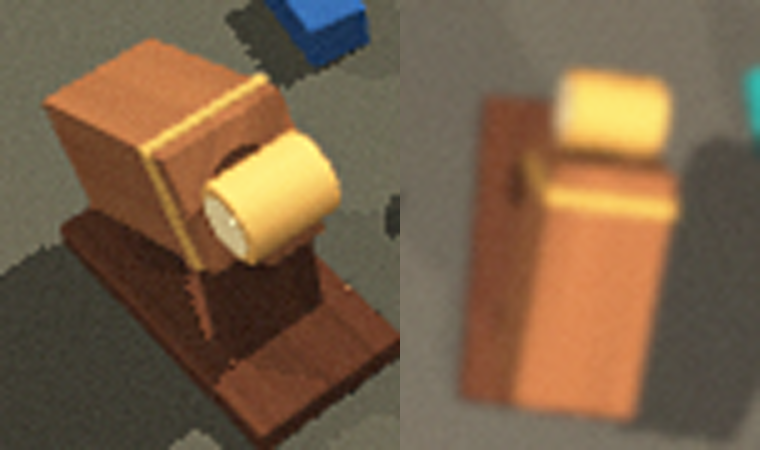

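```bash
cat > fit.py <<'E'
from h import *
from scipy.optimize import least_squares
np.set_printoptions(precision=4,suppress=True)
C={n:cam(n) for n in('scene','top')}
t=np.radians(25);a=np.array([np.cos(t),0,np.sin(t)]);u=np.array([-np.sin(t),0,np.cos(t)]);y=np.array([0,1,0.])
def L(s,yy,zz):return s*u+yy*y+zz*a+[0,0,.09]     # bore-local, world axes before yaw
def W(p,l):c,s=np.cos(p[2]),np.sin(p[2]);return np.array([p[0]+c*l[0]-s*l[1],p[1]+s*l[0]+c*l[1],l[2]])
def f(x,y_,s,ox,oy,o0=0):return [(x-o0+.5)/s-.5+ox,(y_+.5)/s-.5+oy]
S=lambda x,y_:('scene',f(x,y_,5,130,245));T=lambda x,y_:('top',f(x,y_,6,355,195,400))
r=.022
obs=[(S(45,102),(r,-r,-.095)),(S(152,40),(r,r,-.095)),(S(160,160),(r,-r,0)),(S(283,92),(r,r,0)),(S(206,268),(-r,-r,0)),
 (T(513,405),(r,r,-.095)),(T(635,418),(r,-r,-.095)),(T(678,175),(r,-r,0)),(T(550,163),(r,r,0))]
base=[(S(62,230),(0,-.03)),(S(265,445),(1,-.03)),(S(398,338),(1,.03)),(T(462,398),(0,.03)),(T(485,95),(1,.03))]
def res(p):
    o=[]
    for (n,px),l in obs:o+=list(proj(C[n],W(p,L(*l)))-px)
    for (n,px),(e,yy) in base:o+=list(proj(C[n],W(p,np.array([p[3]-.125*(1-e),yy,.012])))-px)
    return np.array(o)
s=least_squares(res,[.575,-.255,0.1,.05],loss='soft_l1')
p=s.x;print(p,np.degrees(p[2]));print(res(p).reshape(-1,2).round(1).tolist())
print('lip',W(p,L(-.017,0,.009)),'off exp',W(p,L(-.002,0,.015)))
for n in C:print(n,'lip px',proj(C[n],W(p,L(-.017,0,.009))),'off px',proj(C[n],W(p,L(-.002,0,.015))))
# offcut ends in crops
S0=[S(207,205),S(245,262),S(290,132),S(338,190)]
print('offcut tri',tri([C['scene'],C['top']],[S(272,198)[1],T(613,113)[1]]))
A=at_z(C['top'],T(563,105)[1],.0945);B=at_z(C['top'],T(670,118)[1],.0945);print('off axis ends top',A,B,np.linalg.norm(A-B),np.degrees(np.arctan2(*(A-B)[1::-1])))
print(get_obs())
E
python3 fit.py
```

```text
[ 0.5706 -0.2515 -0.0902  0.0338] -5.167092259608005
[[-0.7, -0.1], [-0.4, -0.4], [0.6, 0.2], [-0.8, -0.6], [1.8, 1.5], [-0.0, -0.3], [-0.8, -0.1], [-0.1, 0.5], [1.2, 0.1], [-0.7, -0.5], [-0.7, -0.6], [1.5, -0.2], [-0.1, -0.4], [0.4, -1.1]]
lip [ 0.5859 -0.2528  0.0784] off exp [ 0.585  -0.2528  0.0945]
scene lip px [185.541  290.9586] off px [184.0023 284.1341]
top lip px [387.8919 214.1255] off px [389.7283 213.4342]
offcut tri (array([ 0.5851, -0.2532,  0.0949]), [np.float64(0.3), np.float64(0.3)])
off axis ends top [ 0.5875 -0.235   0.0945] [ 0.5838 -0.2748  0.0945] 0.03997629507815433 84.68351017928062
{'t': 3.2, 'q': array([-1.3821,  0.477 ,  0.0224,  1.5554, -0.0115,  1.1093, -0.0831]), 'joint_vel': array([-0.0034,  0.0001,  0.0009,  0.0007,  0.0001,  0.0015, -0.0012]), 'joint_torque': array([ -0.    , -59.6314,   1.6064, -28.154 ,   0.0125,   0.0015,
        -0.    ]), 'eef_pos': array([0.1974, 0.6455, 0.2313]), 'tool_rot': array([-0.    ,  0.1479,  0.989 ,  0.    ]), 'contact_force': array([0.1364, 0.3502, 0.3582]), 'torque': array([ 0.0184, -0.0286, -0.0439]), 'grasp_force': 0.0, 'gripper_width': 1.0009175336458083}
```

carry_out(
  rows="39 -44 0 6; 39 -44 0 5.8; 39 -44 0 0; 39 -44 0 0; 39 -44 0 0; 39 -44 0 0; 39 -44 0 0; 39 -44 0 0; 7 -60 0 0; 7 -60 0 0",
  claw=58,
  force=40,
)

```text
t: 4.45
eef_pos: [0.5239, 0.1716, 0.2314]
tool_rot: [0.0, 0.046, 0.999, 0.0]
contact_force: [0.6, -0.6, 0.3]
gripper_width: 0.677
grasp_force: 0.0
```

carry_out(
  rows="8 -53 0 0; 8 -53 0 0; 8 -53 0 0; 8 -53 0 0; 8 -53 0 0; 8 -53 0 0; 8 -53 0 0; 8 -53 0 0; 0.6 -2.5 -40 0; 0 0 -30 0",
)

```text
t: 5.7
eef_pos: [0.5876, -0.2541, 0.1601]
tool_rot: [-0.0, 0.046, 0.999, -0.0]
contact_force: [-0.1, 0.7, 0.2]
gripper_width: 0.677
grasp_force: 0.0
```

carry_out(
  rows="0 0 0 0; 0 0 0 0",
)

```text
t: 5.95
eef_pos: [0.5888, -0.2532, 0.1626]
tool_rot: [0.001, 0.045, 0.999, -0.0]
contact_force: [-0.4, 0.1, 0.8]
gripper_width: 0.679
grasp_force: 0.0
```

carry_out(
  rows="0 0 -30 0; 0 0 -25 0; 0 0 -15 0; 0 0 -7 0; 0 0 0 0",
)

```text
t: 6.58
eef_pos: [0.5884, -0.2532, 0.0848]
tool_rot: [0.0, 0.045, 0.999, -0.0]
contact_force: [-0.2, -0.7, 0.1]
gripper_width: 0.68
grasp_force: 0.0
```

carry_out(
  rows="0 0 0 0; 0 0 0 0; 0 0 0 0; 0 0 0 0; 0 0 0 0",
  claw=20,
  force=35,
)

```text
t: 7.2
eef_pos: [0.5886, -0.2533, 0.0853]
tool_rot: [0.001, 0.045, 0.999, -0.0]
contact_force: [-1.2, 0.3, 6.4]
gripper_width: 0.39
grasp_force: 36.9
```

carry_out(
  rows="2 0 25 0; 3 0 35 0; 0 0 40 0; 0 0 0 0",
)

```text
t: 7.7
eef_pos: [0.595, -0.254, 0.1879]
tool_rot: [0.003, 0.046, 0.999, -0.001]
contact_force: [0.2, 0.1, -0.7]
gripper_width: 0.384
grasp_force: 36.2
```

```bash
python3 - <<'E'
from h import *
C={n:cam(n) for n in('scene','top')}
cv2.imwrite('pics/lift.png',np.hstack([cv2.resize(C['scene']['img'][230:330,110:230],None,fx=3,fy=3),cv2.resize(C['top']['img'][170:270,320:440],None,fx=3,fy=3)]))
print([at_z(C['scene'],[326,188.1],0),at_z(C['top'],[180.6,235.1],0),at_z(C['top'],[176.2,233],.06)])
o=outline_of('top','scrap_bin')[0]['pixels'].astype(np.uint8)
k=cv2.approxPolyDP(cv2.convexHull(np.argwhere(o)[:,::-1].astype(np.int32)),4,True).reshape(-1,2);print([at_z(C['top'],x,.06).round(3).tolist() for x in k])
o=get_obs();print(o['eef_pos'],o['gripper_width'],o['grasp_force'],o['t'])
E
```

```text
[array([0.54608299, 0.21730924, 0.        ]), array([0.53118995, 0.23459221, 0.        ]), array([0.53016792, 0.22999322, 0.06      ])]
[[0.572, 0.159, 0.06], [0.466, 0.178, 0.06], [0.491, 0.303, 0.06], [0.601, 0.282, 0.06]]
[ 0.59237768 -0.25256872  0.18339262] 0.39253905070030626 36.183485984802246 7.85
```

View pics/lift.png

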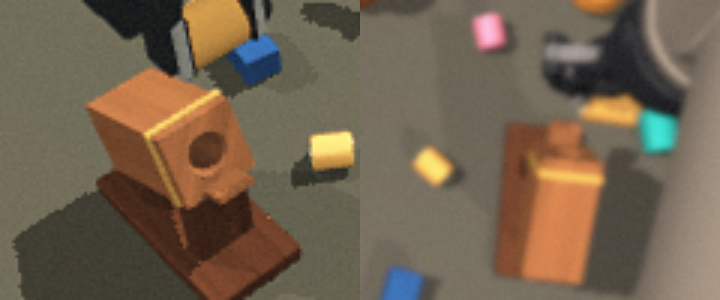

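carry_out(
  rows="-6 48.5 0 0; -6 48.5 0 0; -6 48.5 0 0; -6 48.5 0 0; -6 48.5 0 0; -6 48.5 0 0; -6 48.5 0 0; -6 48.5 0 0; -6 48.5 0 0; -6 48.5 0 0",
)

```text
t: 9.1
eef_pos: [0.5317, 0.2331, 0.1828]
tool_rot: [-0.001, 0.045, 0.999, -0.001]
contact_force: [0.4, 1.1, -0.8]
gripper_width: 0.386
grasp_force: 36.2
```

carry_out(
  rows="0 0 -40 0; 0 0 -50 0; 0 0 -40 0; 0 0 -18 0; 0 0 0 0; 0 0 0 0",
)

```text
t: 9.85
eef_pos: [0.534, 0.2323, 0.0375]
tool_rot: [0.001, 0.046, 0.999, 0.001]
contact_force: [0.3, 0.9, 0.0]
gripper_width: 0.39
grasp_force: 36.2
```

carry_out(
  rows="0 0 0 0; 0 0 0 0; 0 0 0 0; 0 0 0 0",
  claw=50,
)

```text
t: 10.35
eef_pos: [0.5331, 0.2321, 0.0365]
tool_rot: [0.0, 0.045, 0.999, 0.0]
contact_force: [-0.4, 0.3, -0.0]
gripper_width: 0.586
grasp_force: 0.0
```

carry_out(
  rows="0 0 60 0; 0 0 60 0; 9.3 -48.3 0 5.5; 9.3 -48.3 0 5.5; 9.3 -48.3 0 5.5; 9.3 -48.3 0 5.6; 9.3 -48.3 0 0; 0 0 -40 0; 0 0 0 0",
)

```text
t: 11.48
eef_pos: [0.5771, -0.01, 0.114]
tool_rot: [-0.003, -0.146, 0.989, 0.0]
contact_force: [-0.3, 0.6, -0.3]
gripper_width: 0.585
grasp_force: 0.0
```

```bash
python3 - <<'E'
from h import *
C={n:cam(n) for n in('scene','top')}
cv2.imwrite('pics/pre.png',np.hstack([cv2.resize(C['scene']['img'][120:300,190:370],None,fx=2.2,fy=2.2),cv2.resize(C['top']['img'][180:320,130:270],None,fx=2.2*180/140,fy=2.2*180/140)]))
o=get_obs();print(o['eef_pos'],o['tool_rot'],o['t'],o['q'])
c=C['scene']
for nm,P in (('grip',(.5795,-.0095,.034)),('bore',(.5706,-.2515,.09))):print(nm,proj(c,P))
E
```

```text
[ 0.5794468  -0.00869668  0.11666985] [-2.92051714e-04 -1.47442393e-01  9.89070581e-01  2.03132272e-04] 11.575 [-0.23315752  0.45940578  0.18154325  1.89877319 -0.11302434  0.7937823
  1.87614191]
grip [277.93904807 231.67185806]
bore [179.04678972 280.97071646]
```

View pics/pre.png

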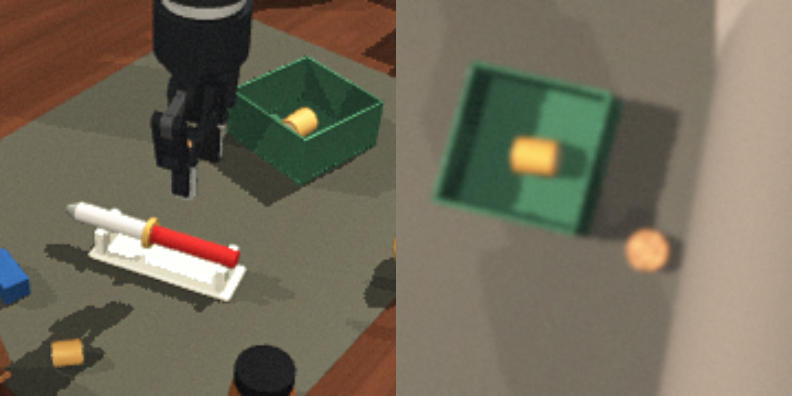

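carry_out(
  rows="0 0 -40 0; 0 0 -35 0; 0 0 -20 0; 0 0 -6 0; 0 0 0 0; 0 0 0 0",
)

```text
t: 12.32
eef_pos: [0.5805, -0.0092, 0.0167]
tool_rot: [0.001, -0.147, 0.989, -0.0]
contact_force: [0.1, 0.8, -0.4]
gripper_width: 0.585
grasp_force: 0.0
```

carry_out(
  rows="0 0 0 0; 0 0 0 0; 0 0 0 0; 0 0 0 0; 0 0 0 0; 0 0 0 0",
  claw=5,
  force=25,
)

```text
t: 13.08
eef_pos: [0.5799, -0.0094, 0.0158]
tool_rot: [0.0, -0.147, 0.989, 0.0]
contact_force: [-1.7, 0.5, 6.9]
gripper_width: 0.198
grasp_force: 24.4
```

carry_out(
  rows="0 0 30 0; 0 0 50 0; 0 0 50 0; 0 0 20 0; 0 0 0 0",
)

```text
t: 13.7
eef_pos: [0.5804, -0.0095, 0.1667]
tool_rot: [0.002, -0.147, 0.989, -0.0]
contact_force: [-0.7, 0.6, -2.3]
gripper_width: 0.196
grasp_force: 24.7
```

```bash
python3 - <<'E'
from h import *
np.set_printoptions(precision=4,suppress=True)
C={n:cam(n) for n in('scene','top')}
print('gourd_b',tri(C.values(),[[224.6,387.1],[396.2,171.3]]),at_z(C['scene'],[224.6,387.1],0),at_z(C['top'],[396.2,171.3],0))
o=get_obs();print(o['eef_pos'],o['gripper_width'],o['t'])
g=np.array(o['eef_pos'])+[0,0,.0182]
for n in C:
    for t in('engraver_tip','engraver'):
        r=place_of(n,t)
        for x in r[:2]:print(n,t,round(x['confidence'],2),x['centre'],at_z(C[n],x['centre'],g[2]), 'exp',proj(C[n],g-(.133 if 'tip' in t else .048)*np.array([.957,.291,0])))
E
```

```text
gourd_b (array([ 0.7113, -0.2978, -0.0098]), [np.float64(0.9), np.float64(0.9)]) [ 0.7159 -0.3003  0.    ] [ 0.7081 -0.2957  0.    ]
[ 0.5787 -0.0095  0.1642] 0.20331019721571367 13.8
scene engraver_tip 0.62 [214.1, 157.4] [ 0.4572 -0.0558  0.1824] exp [214.8806 154.6475]
scene engraver_tip 0.24 [325.5, 184.3] [0.6636 0.0133 0.1824] exp [214.8806 154.6475]
scene engraver 0.85 [255.7, 161.9] [ 0.5258 -0.0152  0.1824] exp [255.5258 165.1612]
```

carry_out(
  rows="30 -48.6 0 -5.6; 30 -48.6 0 -5.6; 30 -48.6 0 -5.7; 30 -48.6 0 0; 30 -48.6 0 0; 0 0 -35 0; 0 0 -30 0; 0 0 0 0; 0 0 0 0",
)

```text
t: 15.12
eef_pos: [0.73, -0.2527, 0.101]
tool_rot: [0.0, -0.0, 1.0, -0.0]
contact_force: [1.1, -0.1, -0.4]
gripper_width: 0.199
grasp_force: 24.7
```

```bash
python3 - <<'E'
from h import *
np.set_printoptions(precision=4,suppress=True)
C={n:cam(n) for n in('scene','top')}
o=get_obs();print(o['eef_pos'],o['tool_rot'],o['gripper_width'],o['t'])
g=np.array(o['eef_pos'])+[0,0,.0182]
for n in C:
    for t,d in(('engraver_tip',.133),('engraver',.048)):
        for x in place_of(n,t)[:2]:print(n,t,round(x['confidence'],2),x['centre'],at_z(C[n],x['centre'],g[2]),'exp',proj(C[n],g-[d,0,0]))
print('g',proj(C['scene'],g))
cv2.imwrite('pics/near.png',np.hstack([cv2.resize(C['scene']['img'][200:400,120:300],None,fx=2.7,fy=2.7,interpolation=cv2.INTER_CUBIC),cv2.resize(C['top']['img'][140:260,340:440],None,fx=2.7,fy=4.5)]))
E
```

```text
[ 0.7306 -0.2528  0.1022] [ 0.0013  0.      1.     -0.0004] 0.20265497592171183 15.225
scene engraver_tip 0.63 [188.3, 279.0] [ 0.6011 -0.2541  0.1204] exp [187.3752 277.3586]
scene engraver_tip 0.61 [324.9, 185.8] [0.6223 0.0818 0.1204] exp [187.3752 277.3586]
scene engraver 0.74 [227.3, 305.5] [ 0.6812 -0.2505  0.1204] exp [226.8395 307.0048]
top engraver 0.54 [389.1, 166.8] [ 0.6853 -0.2461  0.1204] exp [392.1882 168.0826]
g [251.5769 325.588 ]
```

View pics/near.png

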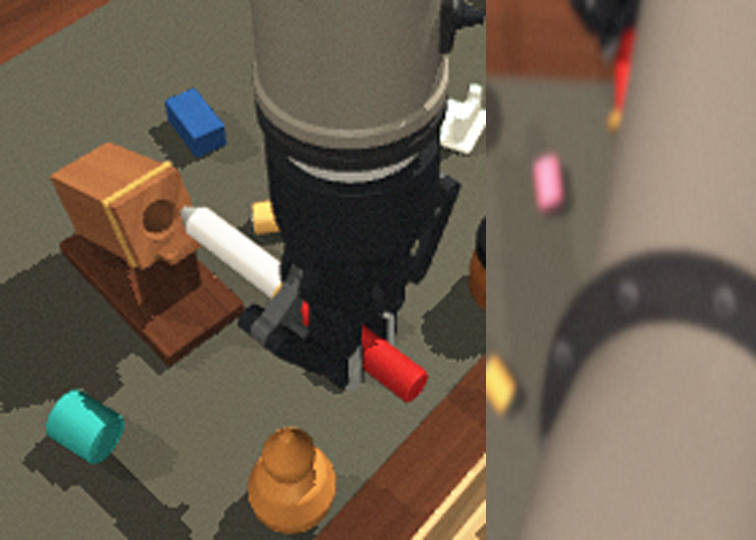

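carry_out(
  rows="0 0 -22 0; 0 0 0 0; -15 1 0 0; -10 0 -1 0; -9 0 -3.5 0; 0 0 0 0; 0 0 0 0",
)

```text
t: 16.3
eef_pos: [0.6959, -0.2514, 0.0739]
tool_rot: [0.0, -0.0, 1.0, 0.0]
contact_force: [-0.0, 0.6, -0.2]
gripper_width: 0.202
grasp_force: 24.7
```

carry_out(
  rows="-1 -1 5 -0.5; -1 -1 5 -0.5; -1.5 -1 4.5 -0.5; -2 -1 4 -0.5; 0 0 0 0",
  force=20,
)

```text
t: 16.92
eef_pos: [0.6901, -0.2557, 0.0929]
tool_rot: [0.0, 0.018, 1.0, -0.0]
contact_force: [2.5, 1.0, -2.8]
gripper_width: 0.202
grasp_force: 24.6
```

```bash
python3 - <<'E'
from h import *
C={n:cam(n) for n in('scene',)}
o=get_obs();print(o['eef_pos'],o['gripper_width'],o['contact_force'],o['torque'],o['t'])
cv2.imwrite('pics/tilt.png',cv2.resize(C['scene']['img'][230:350,130:270],None,fx=4,fy=4,interpolation=cv2.INTER_CUBIC))
E
```

```text
[ 0.6900331  -0.25554763  0.09252491] 0.19890922445577103 [ 1.92383066  0.07948167 -1.84311325] [ 0.02803612 -0.66153658 -0.03220533] 16.975
```

View pics/tilt.png

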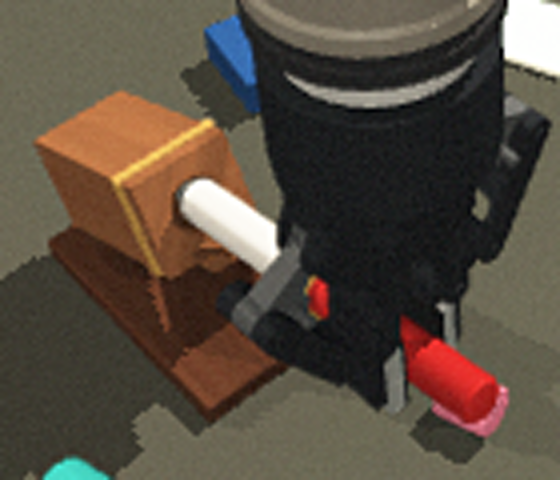

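carry_out(
  rows="-2 -1 4 -0.5; -2.5 -1 4 -0.5; -3.5 -0.8 4 -0.6; -4.5 -0.7 4.5 -0.5; -5 -0.6 4.5 -0.6; -5 -0.6 4.2 -0.5; 0 0 0 0",
)

```text
t: 17.85
eef_pos: [0.6666, -0.2604, 0.1177]
tool_rot: [-0.0, 0.046, 0.999, 0.0]
contact_force: [-0.5, -0.4, -2.1]
gripper_width: 0.201
grasp_force: 24.9
```

carry_out(
  rows="-7.2 0.65 -3.5 0; -7.2 0.65 -3.4 0; -7.2 0.65 -3.4 0; 0 0 0 0",
)

```text
t: 18.35
eef_pos: [0.6445, -0.2582, 0.1066]
tool_rot: [-0.001, 0.046, 0.999, 0.0]
contact_force: [-0.3, 0.3, -2.0]
gripper_width: 0.202
grasp_force: 25.0
```

carry_out(
  rows="-7.2 0.65 -3.4 0; -7.2 0.65 -3.4 0; 0 0 0 0",
)

```text
t: 18.73
eef_pos: [0.6303, -0.2569, 0.0999]
tool_rot: [-0.001, 0.046, 0.999, 0.0]
contact_force: [0.4, -1.2, -2.1]
gripper_width: 0.199
grasp_force: 25.0
```

carry_out(
  rows="-6.3 0.6 -3 0; -5.4 0.5 -2.5 0; 0 0 0 0",
)

```text
t: 19.1
eef_pos: [0.6189, -0.2558, 0.0946]
tool_rot: [-0.001, 0.046, 0.999, 0.0]
contact_force: [0.3, -0.2, -2.2]
gripper_width: 0.201
grasp_force: 25.0
```

carry_out(
  rows="-3.6 0.3 -1.7 0; -2.7 0.2 -1.3 0; 0 0 0 0",
)

```text
t: 19.48
eef_pos: [0.6131, -0.2553, 0.0918]
tool_rot: [-0.0, 0.045, 0.999, 0.0]
contact_force: [0.5, -0.5, -1.8]
gripper_width: 0.2
grasp_force: 25.0
```

Nominally about home with no end force yet; keep nudging until the collar seats.

carry_out(
  rows="-1.8 0.2 -0.85 0; -1.8 0.2 -0.85 0; 0 0 0 0",
)

```text
t: 19.85
eef_pos: [0.6118, -0.2551, 0.0912]
tool_rot: [0.002, 0.045, 0.999, -0.0]
contact_force: [5.0, -0.8, 1.2]
gripper_width: 0.196
grasp_force: 25.2
```

carry_out(
  rows="-1.8 0.2 -0.85 0; -1.8 0.2 -0.85 0; 0 0 0 0",
)

```text
t: 20.23
eef_pos: [0.6116, -0.2551, 0.0914]
tool_rot: [0.005, 0.045, 0.999, -0.001]
contact_force: [11.0, -1.5, 5.4]
gripper_width: 0.2
grasp_force: 25.5
```

carry_out(
  rows="2.2 -0.2 1.1 0; 2 -0.2 0.9 0; 0 0 0 0",
)

```text
t: 20.6
eef_pos: [0.6118, -0.2551, 0.0911]
tool_rot: [0.001, 0.045, 0.999, -0.0]
contact_force: [6.5, -0.9, 1.9]
gripper_width: 0.202
grasp_force: 25.2
```

carry_out(
  rows="0 0 0 0; 0 0 0 0; 0 0 0 0; 0 0 0 0",
  claw=40,
)

```text
t: 21.1
eef_pos: [0.6101, -0.2549, 0.0903]
tool_rot: [-0.0, 0.045, 0.999, 0.0]
contact_force: [0.1, 0.2, -0.0]
gripper_width: 0.464
grasp_force: 0.0
```

carry_out(
  rows="0 0 15 0; 0 0 40 0; 0 0 60 0; 0 0 60 0; 60 0 0 0; 60 0 0 0; 0 60 0 0; 0 60 0 0; 0 60 0 0; 0 0 0 0",
)

```text
t: 22.35
eef_pos: [0.7313, -0.0659, 0.2663]
tool_rot: [0.0, 0.04, 0.999, 0.002]
contact_force: [0.1, 0.2, 0.4]
gripper_width: 0.471
grasp_force: 0.0
```

```bash
python3 - <<'E'
from h import *
C={n:cam(n) for n in('scene','top')}
o=get_obs();print(o['eef_pos'],o['gripper_width'],o['contact_force'],o['t'])
cv2.imwrite('pics/done.png',np.hstack([cv2.resize(C['scene']['img'][230:350,130:230],None,fx=4,fy=4,interpolation=cv2.INTER_CUBIC),cv2.resize(C['top']['img'][150:270,340:440],None,fx=4,fy=4,interpolation=cv2.INTER_CUBIC)]))
E
```

```text
[ 0.7305964  -0.07430666  0.26659135] 0.4666488706655867 [-0.03677505 -0.63579748  0.41842432] 22.45
```

View pics/done.png

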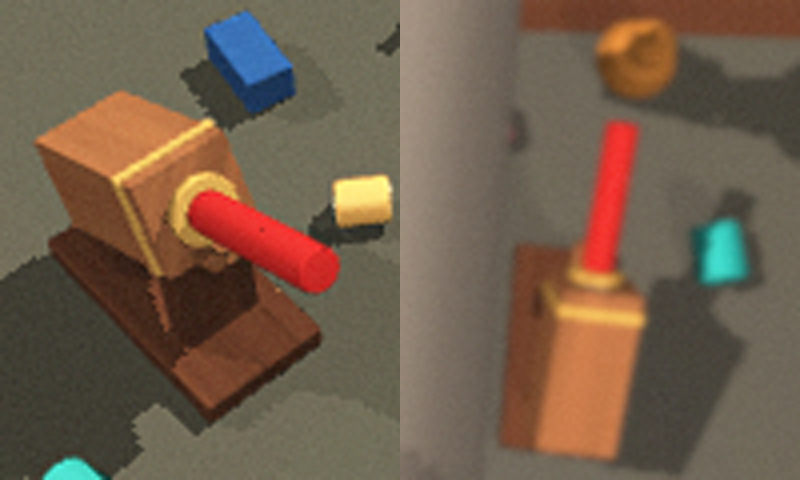

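The picture shows the collar sitting flush on the mouth, at about (180, 283) in the scene picture. The gourd and the turquoise piece have not moved.

```bash
python3 -c "
from station import *
print(hand_in())"
```

```text
the job is handed in; nothing more can be done
None
```

The offcut is in the green bin, the engraver is in the holster with its brass collar against the mouth, nothing else appears to have moved in the pictures, and the job was handed in at about 22 s.

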